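# Find the soft foot under the pineapple wedger and set its shim

## Task

One of the four rubber-padded feet under the pineapple wedger has gone soft, so the wedger rocks. Press down on its corner ears with closed fingertips until you find the corner that sinks, then press that corner's yellow shim lever (just in front of the ear) down flat, leaving the other three levers standing, and press the same ear again firmly to check that the shim now carries it. Only touch and press: lift nothing, and leave the wing nuts, blade, hex key and counter lying where they are.

Things in the scene. Friction and masses are not known exactly. Their poses are not given: they have to be found in the camera images.
- wedger: pineapple wedger: stainless base plate 170x100x6 mm with a 52x52x6 mm ear at each corner, sticking out left and right, and a round cutter ring in the middle, 54 mm tall. 1.2 kg, loose on four feet; a stud through each ear's hole keeps it from sliding. Origin: centre of the plate's underside, 34 mm above the table when level; x to the back (away from the robot), y to the left, z up
- corner_front_left (a point): pressing point of the front left (-60, +88 mm from the wedger's origin) ear: on its flat top, 40 mm above the table, over its rubber pads; free for 18 mm to front and back (the stud behind stands 10 mm proud) and 24 mm sideways. A sound corner does not give; the soft one sinks about 4 mm under 3 to 4 N and springs back; with its shim flat it gives only about 1 mm
- corner_front_right (a point): pressing point of the front right (-60, -88 mm) ear: on its flat top, 40 mm above the table, over its rubber pads; free for 18 mm to front and back (the stud behind stands 10 mm proud) and 24 mm sideways. A sound corner does not give; the soft one sinks about 4 mm under 3 to 4 N and springs back; with its shim flat it gives only about 1 mm
- corner_back_left (a point): pressing point of the back left (+60, +88 mm) ear: on its flat top, 40 mm above the table, over its rubber pads; free for 18 mm to front and back (the stud behind stands 10 mm proud) and 24 mm sideways. A sound corner does not give; the soft one sinks about 4 mm under 3 to 4 N and springs back; with its shim flat it gives only about 1 mm
- corner_back_right (a point): pressing point of the back right (+60, -88 mm) ear: on its flat top, 40 mm above the table, over its rubber pads; free for 18 mm to front and back (the stud behind stands 10 mm proud) and 24 mm sideways. A sound corner does not give; the soft one sinks about 4 mm under 3 to 4 N and springs back; with its shim flat it gives only about 1 mm
- shim_a: cam shim; its corner varies. Origin on its hinge line, 13 mm in front of and 26 mm below its ear's pressing point. Yellow-tipped lever, 24 mm wide, 5 thick, reaches 58 mm along its own -x (to the front). z axis vertical when flat, leaning 0.66 to 0.74 rad at the start (lever up). Pushed down from above 27 mm in front of the hinge it folds at 3 to 7 N to a stop, top 17 mm above the table, and stays
- shim_b: cam shim; its corner varies. Origin on its hinge line, 13 mm in front of and 26 mm below its ear's pressing point. Yellow-tipped lever, 24 mm wide, 5 thick, reaches 58 mm along its own -x (to the front). z axis vertical when flat, leaning 0.66 to 0.74 rad at the start (lever up). Pushed down from above 27 mm in front of the hinge it folds at 3 to 7 N to a stop, top 17 mm above the table, and stays
- shim_c: cam shim; its corner varies. Origin on its hinge line, 13 mm in front of and 26 mm below its ear's pressing point. Yellow-tipped lever, 24 mm wide, 5 thick, reaches 58 mm along its own -x (to the front). z axis vertical when flat, leaning 0.66 to 0.74 rad at the start (lever up). Pushed down from above 27 mm in front of the hinge it folds at 3 to 7 N to a stop, top 17 mm above the table, and stays
- shim_d: cam shim; its corner varies. Origin on its hinge line, 13 mm in front of and 26 mm below its ear's pressing point. Yellow-tipped lever, 24 mm wide, 5 thick, reaches 58 mm along its own -x (to the front). z axis vertical when flat, leaning 0.66 to 0.74 rad at the start (lever up). Pushed down from above 27 mm in front of the hinge it folds at 3 to 7 N to a stop, top 17 mm above the table, and stays
- wing_nut_0: an M8 wing nut, 43 mm across the wings, 20 mm tall, loose on the table left of the wedger
- wing_nut_1: an M8 wing nut, 43 mm across the wings, 20 mm tall, loose on the table behind the wedger
- spare_blade: a spare slicer blade, 190 mm long, 22 mm wide, 9 mm thick, loose on the table behind the wedger
- tally_counter: a round hand tally counter, 54x50x20 mm, loose on the table
- hex_key: a black L-shaped hex key, 90x38x7 mm, loose on the table right of the wedger

How it is judged:
By the outcome, as a careful person would: the job done as asked, in the order asked, and still so for the second after the job is handed in, with the robot touching nothing.
It also fails if it takes over 64 s, if anything falls off the work surface, if the arm or the gripper's body presses on something with over 40 N, if the wrist force passes 120 N, or if a joint passes its speed limit or range.

## Robot

A 7-joint arm with a two-finger parallel gripper is mounted at the origin on a cart in front of the work surface, level with it; the furniture and walls round the work are solid. World frame = base frame: x ahead of the robot, y to its left, z up, the work surface at z = 0. Lengths are in m, angles in rad, forces in N, time in s.
With the tool pointing down it reaches from about 0.35 to 0.9 m from the base axis. Payload 8.1 kg.
Tool frame: the origin (TCP) lies between the finger pads; the fingertips stand 11 mm ahead of it and the grasp point (between the pads) lies 8 mm behind it; z points along the fingers, y is the line along which they close (so a half turn about z gives the same grasp; the last joint's range is limited). The gripper opens to 92 mm and grips with 3 to 60 N. Pads are 19 mm wide; open, the fingers measure 130 mm over their backs; the gripper's body (75 mm by 190 mm) begins 47 mm behind the grasp point.
Start: joints at [1.204, 0.434, 0.025, 1.573, -0.012, 1.134, -0.075], TCP at [0.163, -0.603, 0.238] pointing down, gripper open.
Joint ranges: [-2.62, 2.62], [-0.44, 2.09], [-1.27, 1.32], [0.08, 2.57], [-1.32, 4.46], [0.12, 2], [-2.74, 2.74]. Speed limits (rad/s): [2.22, 2.22, 3.01, 3.01, 3.14, 3.14, 3.14].

## Interface

Orientations are given as a rotation vector (axis times angle).
In Python, from cell import observe, get_image, camera_params, sign_off gives the robot as it stands.
- The arm moves only by the shell command python3 -m pendant 'ROWS' [FORCE]. ROWS is JSON, one flat list of numbers, 7 for each row, row after row: the shift along the tool's x, y, z in m, then the turn, a rotation vector about the tool's x, y, z in rad, then the finger opening in m, from 0 to 0.0918. In form: [dx, dy, dz, rx, ry, rz, jaw, dx, dy, dz, rx, ry, rz, jaw, ...]. A call has 1 to 10 rows; each row shifts and turns the commanded pose from where the row before left it, along the tool's axes as they then stand; what a row does not reach is not made up. A row lasts 1/8 s, in which the tool goes at most 62.5 mm and 10.7 degrees, less where a joint would pass 70% of its speed; a pose out of reach is approached as far as the arm can. A call is refused whole if a number of a shift passes 0.0625 or a number of a turn 0.188, either way. A call with a gripper value outside its range is refused whole. The fingers move at their own pace and stop on an object; FORCE is the grip in N (left out, the last holds). Time passes only in rows, so rows that do not move let the fingers close. It gives the time, the measured TCP pose, the force, the opening and the grip force at its end, in the units of the state.
- observe(): the state, without advancing time (a new reading comes with each control period).
- get_image(name): name is "scene" or "top" or "wrist"; returns the picture (480x640x3 uint8, red, green, blue); there is no depth.
- camera_params(name): a dict with "intrinsics" (3x3 intrinsics, pixels), "eye" and "rotation" of the camera in the world; the wrist camera has in their place "T_tool_cam" (4x4, takes a point from camera to tool coordinates, whose origin is the TCP and whose axes are the flange's). Camera axes: x right, y down, z forward; pixel columns grow to the right and rows downward; lengths in m; the calibration is good to about 2 mm. A picture is of the moment at which its call begins: read the wrist's pose just before it. camera_params takes no time and is no camera call.
- sign_off(): hands the job in; it is judged then, once.
The state is a dict: "clock": time; "joints": joint angles; "dq": joint speeds; "joint_efforts": joint torques, N m; "position": TCP position; "ee_rot": TCP orientation; "force": force on the tool from outside, world axes, zero at the start; "ft_torque": the same for the moment, N m; "width": opening from 0.0 (shut) to 1.0 (fully open); "gripper_force": force on a finger pad.
Only numpy, scipy, OpenCV 4.12 (cv2) and the standard library are available. Lean on these libraries where they do the work, as an engineer would, in place of code of your own. Each camera call takes 0.05 s, during which the arm holds its last target. There are 200 camera calls.

## Working session

There is one attempt and no reset: what is moved stays moved. The work goes in short steps, Python scripts to look and compute and a shell command to move; the robot and the scene stay as the last step left them, time stands still between calls to the robot, and variables do not carry over. Pictures are saved under pics/ and viewed, at most 10 in all, crops included, and the job is handed in when it is done.

```bash
mkdir -p pics; python3 - <<'E'
from cell import *
import cv2
s=observe();print({k:s[k] for k in('clock','position','ee_rot','force','width')})
for n in('top','scene'):
    cv2.imwrite(f'pics/{n}0.png',get_image(n)[:,:,::-1]);print(camera_params(n))
print(camera_params('wrist'))
E
```

```text
{'clock': 0.0, 'position': array([ 0.16276048, -0.60292162,  0.23694408]), 'ee_rot': array([-3.11278960e+00, -4.12772651e-01,  5.34042942e-04]), 'force': array([-0.11662368,  0.19299947,  0.13351354]), 'width': 0.9982864418018633}
{'intrinsics': array([[556.11242841,   0.        , 315.75367875],
       [  0.        , 556.11242841, 237.92266465],
       [  0.        ,   0.        ,   1.        ]]), 'eye': array([0.55101665, 0.23201526, 1.02145103]), 'rotation': array([-2.19683069,  2.17803119, -0.12254046])}
{'intrinsics': array([[547.684539  ,   0.        , 324.9379049 ],
       [  0.        , 547.684539  , 226.71502788],
       [  0.        ,   0.        ,   1.        ]]), 'eye': array([-0.0997389 ,  0.62584955,  0.54223413]), 'rotation': array([-1.16599506,  2.04147502, -1.16330663])}
{'intrinsics': array([[331.3866616 ,   0.        , 316.98105322],
       [  0.        , 331.3866616 , 240.39800069],
       [  0.        ,   0.        ,   1.        ]]), 'T_tool_cam': array([[ 1.03728572e-04, -9.63961605e-01, -2.66041376e-01,
         7.17390189e-02],
       [ 9.99999993e-01,  8.55978894e-05,  7.97450874e-05,
         8.50123760e-04],
       [-5.40986221e-05, -2.66041383e-01,  9.63961607e-01,
        -1.47142857e-01],
       [ 0.00000000e+00,  0.00000000e+00,  0.00000000e+00,
         1.00000000e+00]])}
```

View pics/top0.png

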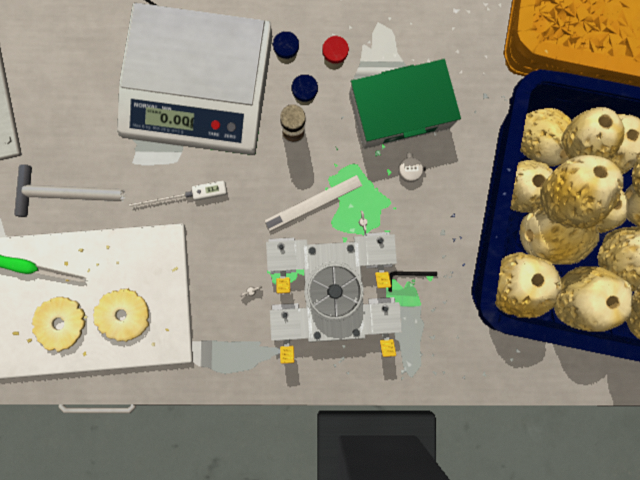

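View pics/scene0.png

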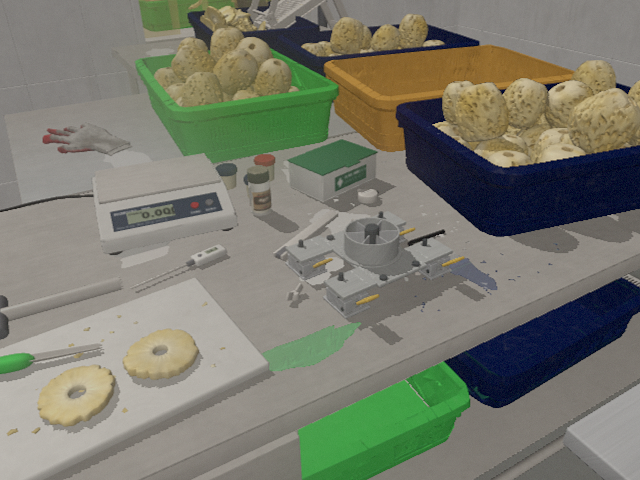

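The top view shows the wedger centred near (335,291). Its ear studs are near (281,247), (379,241), (284,315) and (384,310), and the yellow tips are at (283,284), (382,280), (287,353) and (388,347). In the scene view all the levers are up.

```bash
cat > h.py <<'E'
import numpy as np,cv2
from cell import *
from scipy.spatial.transform import Rotation as R
def ray(n,uv,z):
    p=camera_params(n);K=p['intrinsics']
    if n=='wrist':
        s=observe();T=np.eye(4);T[:3,:3]=R.from_rotvec(s['ee_rot']).as_matrix();T[:3,3]=s['position']
        T=T@p['T_tool_cam'];Rm=T[:3,:3];e=T[:3,3]
    else: Rm=R.from_rotvec(p['rotation']).as_matrix();e=p['eye']
    d=Rm@np.linalg.inv(K)@np.array([uv[0],uv[1],1.]);return e+d*(z-e[2])/d[2]
def yellow(im):
    h=cv2.cvtColor(im,cv2.COLOR_RGB2HSV);m=cv2.inRange(h,(18,150,120),(32,255,255))
    n,l,s,c=cv2.connectedComponentsWithStats(m)
    return [(c[i],s[i]) for i in range(1,n) if s[i,4]>40]
E
python3 - <<'E'
from h import *
im=cv2.imread('pics/top0.png')
cv2.imwrite('pics/c.png',cv2.resize(im[225:375,250:450],None,fx=4,fy=4,interpolation=cv2.INTER_CUBIC))
for c,s in yellow(im[:,:,::-1].copy()):
    if 250<c[0]<450 and 225<c[1]<375: print(c,s,ray('top',c,.05))
E
```

```text
[382.75829384 279.5971564 ] [375 272  16  16 211] [0.5651142  0.09161715 0.05      ]
[282.6281407  285.25125628] [276 278  14  15 199] [0.55393824 0.26628355 0.05      ]
[387.65350877 347.76315789] [380 339  16  18 228] [0.4476085  0.08349045 0.05      ]
[286.68444444 354.15555556] [280 346  14  17 225] [0.43589485 0.2578054  0.05      ]
```

View pics/c.png

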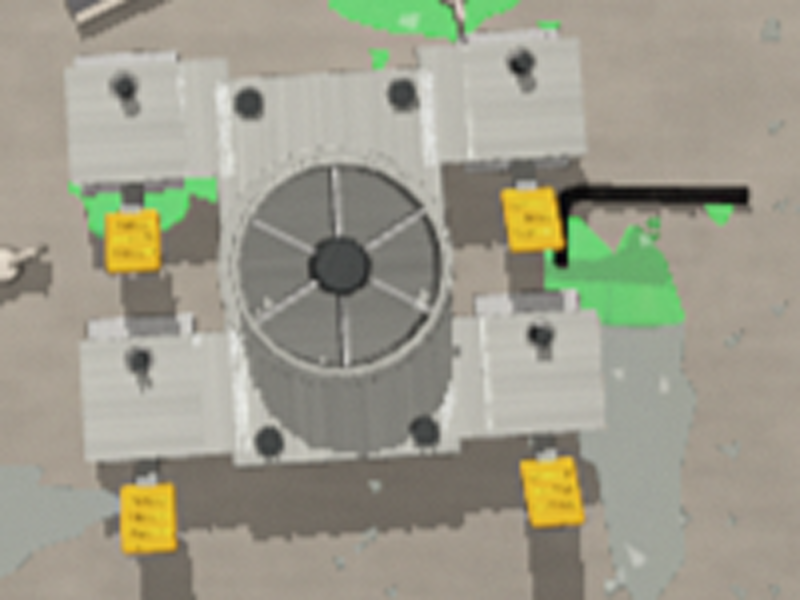

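The enlarged crop shows the plate corners at about (235,465), (460,450), (218,85) and (433,70). The hex key elbow is beside the back-right lever at (560,200–265).

```bash
python3 - <<'E'
from h import *
P=[ray('top',(250+u/4,225+v/4),.04)[:2] for u,v in((235,465),(460,450),(218,85),(433,70))]
c=np.mean(P,0);d=(P[2]+P[3]-P[0]-P[1])/2;a=np.arctan2(d[1],d[0]);print(c,a,np.linalg.norm(d))
E1=[ray('top',(250+u/4,225+v/4),.04)[:2] for u,v in((85,460),(604,428),(66,68),(580,40))]
print('ear outer corners',np.round(E1,4),np.mean(E1,0))
a=.068;Rz=np.array([[np.cos(a),-np.sin(a)],[np.sin(a),np.cos(a)]])
for n,x,y in(('FL',-60,88),('FR',-60,-88),('BL',60,88),('BR',60,-88)):print(n,c+Rz@np.array([x,y])/1e3,'lever',c+Rz@np.array([x-40,y])/1e3)
print(P)
for q in E1:print(Rz.T@(q-c))
print('stud',Rz.T@(ray('top',(250+143/4,225+383/4),.04)[:2]-c))
print(R.from_rotvec(observe()['ee_rot']).as_matrix().round(3))
E
```

```text
[0.54366963 0.17600028] 0.06281389252114587 0.16655404298714063
ear outer corners [[0.4589 0.2852]
 [0.4739 0.0584]
 [0.6299 0.2961]
 [0.6446 0.0681]] [0.55181624 0.17693716]
FL [0.47782891 0.25972005] lever [0.43792135 0.25700215]
FR [0.48978769 0.08412681] lever [0.44988013 0.0814089 ]
BL [0.59755158 0.26787376] lever [0.55764402 0.26515586]
BR [0.60951035 0.09228052] lever [0.5696028  0.08956261]
[array([0.45706215, 0.21991471]), array([0.46405154, 0.12163083]), array([0.62300416, 0.22886746]), array([0.63056068, 0.13358814])]
[-0.07718372  0.11471478]
[-0.07758193 -0.11260198]
[0.09420016 0.11394177]
[ 0.09333123 -0.11452991]
stud [-0.04559384  0.08770003]
[[ 0.965  0.261 -0.   ]
 [ 0.261 -0.965  0.001]
 [-0.    -0.001 -1.   ]]
```

```bash
python3 -m pendant '[0,0,0,0,0,0.098,0, 0,0,0,0,0,0.098,0, 0.0227,-0.0447,0,0,0,0,0, 0.0227,-0.0447,0,0,0,0,0, 0.0227,-0.0447,0,0,0,0,0, 0.0227,-0.0447,0,0,0,0,0, 0.0227,-0.0447,0,0,0,0,0, 0.0227,-0.0447,0,0,0,0,0, 0.0227,-0.0447,0,0,0,0,0]'
```

```text
clock: 1.23
position: [0.3006, -0.2788, 0.2377]
ee_rot: [3.14, 0.106, -0.0]
force: [0.5, -0.8, -0.3]
width: 0.069
gripper_force: 0.0
```

```bash
python3 -m pendant '[0.0135,-0.051,0,0,0,0,0, 0.0135,-0.051,0,0,0,0,0, 0.0135,-0.051,0,0,0,0,0, 0.0135,-0.051,0,0,0,0,0, 0.0135,-0.051,0,0,0,0,0, 0.0135,-0.051,0,0,0,0,0, 0.0135,-0.051,0,0,0,0,0, 0.035,0,0,0,0,0,0, 0.035,0,0,0,0,0,0, 0,0,0,0,0,0,0]'
python3 - <<'E'
from h import *
print(observe()['position'],observe()['ee_rot']);cv2.imwrite('pics/w1.png',get_image('wrist')[:,:,::-1])
E
```

```text
clock: 2.48
position: [0.4419, 0.0871, 0.2372]
ee_rot: [-3.139, -0.106, 0.001]
force: [-0.9, 1.6, -0.6]
width: 0.003
gripper_force: 0.0
[0.44189184 0.08707211 0.23721693] [-3.13873737e+00 -1.05681635e-01  6.33395233e-04]
```

View pics/w1.png

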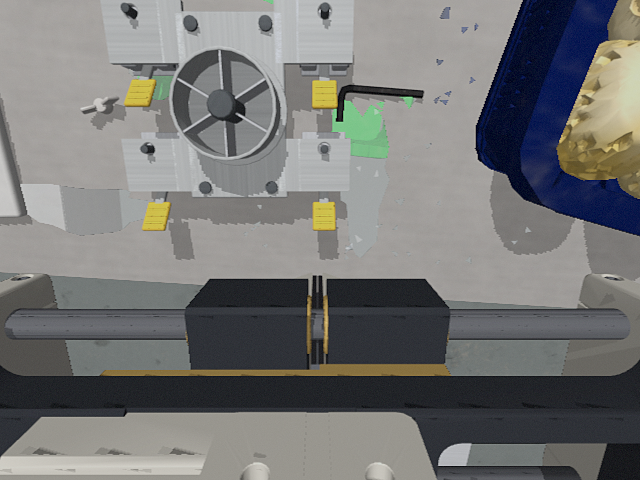

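The wrist view shows the wedger square to the image. The FR ear front-outer corner is at (349,191) and the FL one at (123,191). The studs are at (324,150) and (148,149), and the hex key elbow is at (343,90–122).

```bash
python3 - <<'E'
from h import *
a=[ray('wrist',q,.04)[:2] for q in((123,191),(349,191),(354,63),(103,63),(324,154),(148,154))]
print(np.round(a,4))
f=(a[0]+a[1])/2;d=a[0]-a[1];print(f,np.linalg.norm(d),np.arctan2(-d[0],d[1]))
E
```

```text
[[0.4563 0.2886]
 [0.4722 0.0552]
 [0.5917 0.0617]
 [0.5758 0.2967]
 [0.5074 0.0837]
 [0.4954 0.2602]]
[0.46426521 0.17189626] 0.23393907965396493 0.0678323460673114
```

```bash
python3 -m pendant '[0.0474,0.0052,0,0,0,0,0, 0,0,0.045,0,0,0,0, 0,0,0.045,0,0,0,0, 0,0,0.045,0,0,0,0, 0,0,0.035,0,0,0,0, 0,0,0,0,0,0,0, 0,0,0,0,0,0,0]'
python3 -m pendant '[0,0,0.002,0,0,0,0, 0,0,0.002,0,0,0,0,0,0,0,0,0,0,0]'
```

```text
clock: 3.4
position: [0.4881, 0.0851, 0.069]
ee_rot: [-3.14, -0.107, -0.002]
force: [-0.2, 0.7, 0.1]
width: 0.002
gripper_force: 0.0
clock: 3.78
position: [0.4881, 0.0848, 0.0641]
ee_rot: [3.14, 0.106, 0.001]
force: [1.0, 0.3, 0.2]
width: 0.004
gripper_force: 0.0
```

```bash
python3 -m pendant '[0,0,0.004,0,0,0,0, 0,0,0.004,0,0,0,0, 0,0,0.002,0,0,0,0, 0,0,0,0,0,0,0]'
for i in 1 2 3; do python3 -m pendant '[0,0,0.001,0,0,0,0, 0,0,0,0,0,0,0]' | sed -n '1p;2p;4p'; done
```

```text
clock: 4.28
position: [0.4877, 0.0849, 0.0534]
ee_rot: [3.14, 0.107, -0.001]
force: [-0.4, -0.1, 0.0]
width: -0.002
gripper_force: 0.0
clock: 4.53
position: [0.4879, 0.0848, 0.0527]
force: [-0.0, -0.3, 0.2]
clock: 4.78
position: [0.4879, 0.0848, 0.0517]
force: [-0.5, -0.6, 0.9]
clock: 5.03
position: [0.488, 0.0849, 0.0513]
force: [-2.8, -1.0, 9.8]
```

Front right is sound: 9.8 N with no give. Next is front left.

```bash
python3 -m pendant '[0,0,-0.03,0,0,0,0, 0,0,-0.03,0,0,0,0, 0.001,-0.044,0,0,0,0,0, 0,-0.044,0,0,0,0,0, 0,-0.044,0,0,0,0,0, 0,-0.044,0,0,0,0,0, 0,0,0.03,0,0,0,0, 0,0,0.024,0,0,0,0, 0,0,0,0,0,0,0, 0,0,0.002,0,0,0,0]'
for i in 1 2 3 ; do python3 -m pendant '[0,0,0.001,0,0,0,0, 0,0,0,0,0,0,0]' | sed -n '1p;2p;4p'; done
```

```text
clock: 6.28
position: [0.4774, 0.2608, 0.0555]
ee_rot: [-3.139, -0.106, -0.001]
force: [0.3, 0.1, 0.6]
width: 0.007
gripper_force: 0.0
clock: 6.52
position: [0.4774, 0.2606, 0.0543]
force: [-0.9, -0.1, 0.2]
clock: 6.78
position: [0.477, 0.2605, 0.0528]
force: [-0.4, -0.1, -0.6]
clock: 7.02
position: [0.4769, 0.2605, 0.0516]
force: [-0.4, -0.1, -0.4]
```

```bash

for i in 1 2 ; do python3 -m pendant '[0,0,0.001,0,0,0,0, 0,0,0,0,0,0,0]' | sed -n '1p;2p;4p'; done
```

```text
clock: 7.28
position: [0.477, 0.2606, 0.0513]
force: [-2.1, -2.6, 9.8]
clock: 7.52
position: [0.4771, 0.2606, 0.0512]
force: [-4.7, -4.4, 20.4]
```

Front left is sound. Next is back left.

```bash
python3 -m pendant '[0,0,-0.032,0,0,0,0, 0,0,-0.03,0,0,0,0, 0.04,0,0,0,0,0,0, 0.041,0,0,0,0,0,0, 0.04,0,0,0,0,0,0, 0,0,0.03,0,0,0,0, 0,0,0.025,0,0,0,0, 0,0,0,0,0,0,0, 0,0,0.002,0,0,0,0, 0,0,0,0,0,0,0]'
for i in 1 2 3 ; do python3 -m pendant '[0,0,0.001,0,0,0,0, 0,0,0,0,0,0,0]' | sed -n '1p;2p;4p'; done
```

```text
clock: 8.78
position: [0.5983, 0.2692, 0.0559]
ee_rot: [-3.139, -0.106, -0.002]
force: [-0.1, -0.1, -0.0]
width: 0.007
gripper_force: 0.0
clock: 9.02
position: [0.5979, 0.2688, 0.0542]
force: [0.5, 0.8, 0.5]
clock: 9.28
position: [0.5977, 0.2686, 0.0526]
force: [-0.2, -0.5, 0.4]
clock: 9.52
position: [0.5977, 0.2686, 0.0516]
force: [-0.8, 0.2, -0.1]
```

```bash

for i in 1 2 3 ; do python3 -m pendant '[0,0,0.001,0,0,0,0, 0,0,0,0,0,0,0]' | sed -n '1p;2p;4p'; done
```

```text
clock: 9.78
position: [0.5978, 0.2688, 0.0508]
force: [-0.1, -0.2, 1.7]
clock: 10.02
position: [0.5978, 0.2688, 0.0498]
force: [0.3, -0.4, 3.3]
clock: 10.28
position: [0.5979, 0.2688, 0.0487]
force: [-0.3, 0.5, 3.0]
```

Back left is giving at about 3 N. I'll press on to confirm the full sink.

```bash

for i in 1 2 3 ; do python3 -m pendant '[0,0,0.001,0,0,0,0, 0,0,0,0,0,0,0]' | sed -n '1p;2p;4p'; done
```

```text
clock: 10.52
position: [0.5979, 0.2688, 0.0477]
force: [0.4, -0.4, 3.1]
clock: 10.78
position: [0.5979, 0.2689, 0.0473]
force: [-0.8, -0.9, 7.1]
clock: 11.02
position: [0.598, 0.2689, 0.0471]
force: [-3.5, -2.7, 15.9]
```

Back left is the soft corner: it sank about 4 mm at 3 N, then went hard. For its lever I'll turn the tool 90° so the gripper body clears the cutter ring.

```bash
python3 -m pendant '[0,0,-0.04,0,0,0,0, 0,0,-0.04,0,0,0,0, -0.02,-0.003,0,0,0,-0.16,0, -0.0196,0.0016,0,0,0,-0.16,0, 0,0,0,0,0,-0.16,0, 0,0,0,0,0,-0.16,0, 0,0,0,0,0,-0.16,0, 0,0,0,0,0,-0.16,0, 0,0,0,0,0,-0.16,0, 0,0,0,0,0,-0.16,0]'
python3 -m pendant '[0,0,0,0,0,-0.15,0, 0,0,0,0,0,-0.141,0, 0,0,0,0,0,0,0]'
python3 -c "
from h import *
s=observe();p=np.array([.598,.2689]);a=.068
t=p+[-.043*np.cos(a)-.003*np.sin(a),-.043*np.sin(a)+.003*np.cos(a)]
M=R.from_rotvec(s['ee_rot']).as_matrix();print(M.round(3),s['joints'].round(2));print(M.T@np.r_[t-s['position'][:2],0])"
```

```text
clock: 12.28
position: [0.5586, 0.264, 0.1252]
ee_rot: [-2.45, -1.967, 0.002]
force: [0.4, -0.4, 0.3]
width: 0.004
gripper_force: 0.0
clock: 12.65
position: [0.5586, 0.264, 0.1251]
ee_rot: [-2.145, -2.294, 0.002]
force: [-0.4, 0.6, -0.7]
width: 0.006
gripper_force: 0.0
[[-0.067  0.998 -0.001]
 [ 0.998  0.067 -0.   ]
 [-0.    -0.001 -1.   ]] [ 0.03  0.7  -0.88  1.67  0.6   1.07 -0.97]
[ 5.23093932e-03 -3.34171435e-03  3.29914765e-06]
```

```bash
python3 -m pendant '[0.005,-0.0035,0,0,0,0,0, 0,0,0.03,0,0,0,0, 0,0,0.03,0,0,0,0, 0,0,0,0,0,0,0]'
for i in 1 2 3 ; do python3 -m pendant '[0,0,0.004,0,0,0,0, 0,0,0.004,0,0,0,0]' | sed -n '1p;2p;4p'; done
```

```text
clock: 13.15
position: [0.5535, 0.2684, 0.0639]
ee_rot: [-2.145, -2.294, 0.006]
force: [-0.4, 1.1, 0.1]
width: 0.005
gripper_force: 0.0
clock: 13.4
position: [0.5556, 0.2698, 0.0588]
force: [0.0, 0.4, -0.1]
clock: 13.65
position: [0.5553, 0.2694, 0.05]
force: [-0.5, 0.2, 1.9]
clock: 13.9
position: [0.5549, 0.2692, 0.0415]
force: [-0.6, 0.2, 2.5]
```

```bash
python3 -m pendant '[0,0,0.004,0,0,0,0, 0,0,0.004,0,0,0,0, 0,0,0.003,0,0,0,0, 0,0,0,0,0,0,0]' | sed -n '1p;2p;4p'
for i in 1 2 3  ; do python3 -m pendant '[0,0,0.001,0,0,0,0, 0,0,0,0,0,0,0]' | sed -n '1p;2p;4p'; done
```

```text
clock: 14.4
position: [0.555, 0.2689, 0.0303]
force: [0.2, -0.7, 0.7]
clock: 14.65
position: [0.5552, 0.269, 0.0297]
force: [-0.5, 0.0, 0.0]
clock: 14.9
position: [0.5551, 0.269, 0.0287]
force: [0.9, -1.3, 1.7]
clock: 15.15
position: [0.5551, 0.269, 0.028]
force: [-0.5, -2.2, 5.9]
```

```bash
python3 -m pendant '[0,0,0.001,0,0,0,0, 0,0,0,0,0,0,0]' | sed -n '1p;2p;4p'
python3 -m pendant '[0,0,-0.03,0,0,0,0, 0,0,-0.035,0,0,0,0, 0,0,-0.035,0,0,0,0, 0,0,0,0,0,0.16,0, 0,0,0,0,0,0.16,0, 0,0,0,0,0,0.16,0, 0,0,0,0,0,0.16,0, 0,0,0,0,0,0.16,0, 0,0,0,0,0,0.16,0, 0,0,0,0,0,0.16,0]'
python3 -m pendant '[0,0,0,0,0,0.16,0, 0,0,0,0,0,0.16,0, 0,0,0,0,0,0.13,0, 0,0,0,0,0,0,0]'
python3 -c "
from h import *
s=observe()
M=R.from_rotvec(s['ee_rot']).as_matrix();print(M.round(3));print(M.T@(np.r_[.598,.2689,.055]-s['position']))
cv2.imwrite('pics/s2.png',cv2.resize(get_image('scene')[190:330,250:490,::-1],None,fx=3,fy=3))"
```

```text
clock: 15.4
position: [0.5551, 0.2691, 0.0277]
force: [-4.0, -2.8, 13.5]
clock: 16.65
position: [0.5549, 0.2692, 0.1266]
ee_rot: [-3.038, -0.798, -0.0]
force: [-0.5, 0.5, 0.3]
width: 0.005
gripper_force: 0.0
clock: 17.15
position: [0.5549, 0.2693, 0.1267]
ee_rot: [3.139, 0.11, 0.0]
force: [-0.3, -0.2, 0.8]
width: 0.004
gripper_force: 0.0
[[ 0.998  0.07   0.   ]
 [ 0.07  -0.998 -0.   ]
 [ 0.     0.    -1.   ]]
[0.04292183 0.00339787 0.07168619]
```

View pics/s2.png

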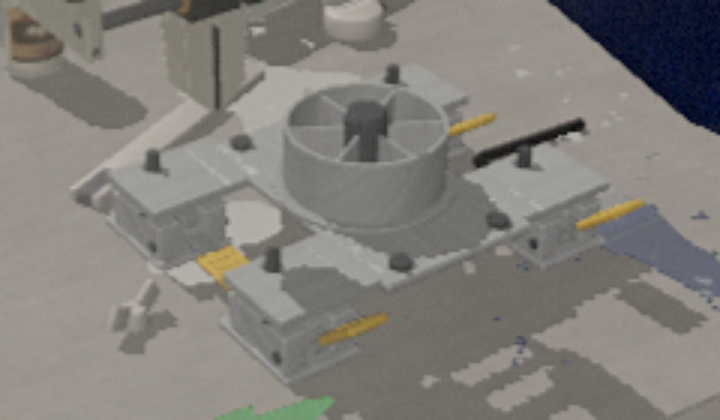

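The picture shows the back-left lever flat at (222,263). The other three are still standing at (470,125), (610,213) and (352,328). Next I re-press the back-left ear.

```bash
python3 -m pendant '[0.0215,0.0017,0,0,0,0,0, 0.0214,0.0017,0,0,0,0,0, 0,0,0.035,0,0,0,0, 0,0,0.035,0,0,0,0, 0,0,0,0,0,0,0, 0,0,0.002,0,0,0,0, 0,0,0,0,0,0,0]'| sed -n '1p;2p;4p'
for i in 1 2 3 ; do python3 -m pendant '[0,0,0.001,0,0,0,0, 0,0,0,0,0,0,0]' | sed -n '1p;2p;4p'; done
```

```text
clock: 18.08
position: [0.5988, 0.2692, 0.0562]
force: [0.2, -1.1, 0.4]
clock: 18.32
position: [0.5983, 0.2688, 0.0542]
force: [-0.3, 0.8, -0.4]
clock: 18.58
position: [0.598, 0.2686, 0.0526]
force: [1.1, 0.3, 0.3]
clock: 18.82
position: [0.5979, 0.2686, 0.0516]
force: [-0.6, -0.4, -0.6]
```

```bash
for i in 1 2 3 4; do python3 -m pendant '[0,0,0.001,0,0,0,0, 0,0,0,0,0,0,0]' | sed -n '1p;2p;4p'; done
```

```text
clock: 19.08
position: [0.5981, 0.2687, 0.0508]
force: [-1.0, -0.8, 2.1]
clock: 19.32
position: [0.5981, 0.2688, 0.0504]
force: [-2.2, -1.2, 7.4]
clock: 19.58
position: [0.5982, 0.2688, 0.0501]
force: [-5.1, -2.6, 13.9]
clock: 19.82
position: [0.5983, 0.2688, 0.0499]
force: [-5.6, -3.9, 20.8]
```

With the shim flat the ear gives only about 1 mm and carries 21 N. I'll lift clear and do a final check.

```bash
python3 -m pendant '[0,0,-0.03,0,0,0,0, 0,0,-0.04,0,0,0,0, 0,0,-0.05,0,0,0,0, 0,0,-0.04,0,0,0,0, 0,0,0,0,0,0,0, 0,0,0,0,0,0,0]'
python3 -c "
from h import *
cv2.imwrite('pics/s3.png',cv2.resize(get_image('scene')[190:330,250:490,::-1],None,fx=3,fy=3))"
```

```text
clock: 20.58
position: [0.5978, 0.2683, 0.2071]
ee_rot: [3.139, 0.108, -0.001]
force: [-0.5, 0.0, -0.6]
width: 0.005
gripper_force: 0.0
```

View pics/s3.png

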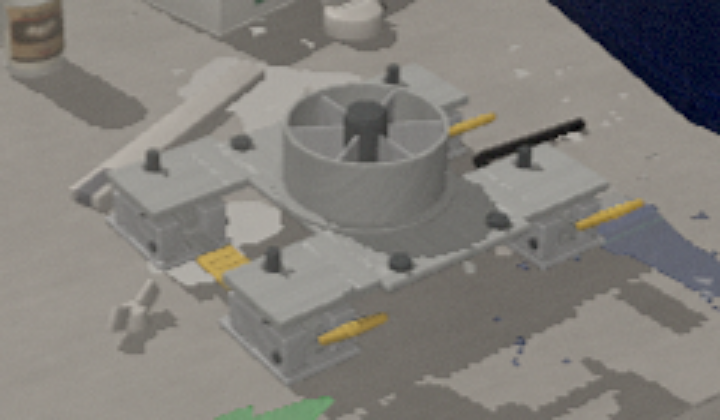

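The back-left lever is still flat at (222,263), the other three are standing, nothing else has moved, and the tool is clear.

```bash
python3 -c "
from cell import *
print(sign_off())"
```

```text
the job is handed in; nothing more can be done
None
```

The back-left corner was the soft one (it sank about 4 mm at 3 N); its shim lever is now flat, the other three still stand, and on re-pressing the ear gave about 1 mm and held 21 N; handed in at about 21 s (back-right ear not pressed, since the soft corner was already found).

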